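# Make up two impact-test kits

### The arm

A 6-joint arm with a two-finger parallel gripper is mounted at the origin on the work surface. World frame = base frame: x ahead of the robot, y to its left, z up, the work surface at z = 0. Lengths are in m, angles in rad, forces in N, time in s.
With the tool pointing down it reaches from about 0.35 to 0.975 m from the base axis. Payload 4.9 kg.
Tool frame: the origin (TCP) lies at the very end of the fingers, on their centre line; the grasp point (between the pads) lies 19 mm behind it; x points along the fingers, y is the direction in which the jaws open and shut, and the axes are right-handed (so a half turn about x gives the same grasp; the last joint's range is limited). The gripper opens to 85 mm and grips with 20 to 120 N. Pads are 22 mm wide; open, the fingers measure 114 mm over their backs; the gripper's body (76 mm by 85 mm) begins 54 mm behind the grasp point. The pads swing forward as they close: fully open they stand 13 mm farther back than shut.
Start: joints at [0.993, 0.053, 1.613, -0, 1.476, -0.119], TCP at [0.277, 0.56, 0.204] pointing down, gripper open.
Joint ranges: [-3.01, 3.01], [-1.01, 2.22], [0.06, 2.58], [-1.02, 4.17], [0.09, 2.62], [-3.14, 3.14]. Speed limits (rad/s): [2.57, 2.57, 3.14, 3.14, 3.14, 3.14].

### API

Orientations are given as a unit quaternion [w, x, y, z].
In Python, from plant import manip gives the robot as it stands.
- The arm moves only by the tool play_rows, never from a script. Its argument "plan" is a list of rows, each a list of 5 numbers: the shift along the tool's x, y, z in mm, then the turn about the tool's x in rad, then the closure, from -1 (fully open) to 1 (shut). A call has 1 to 8 rows; each row is the pose to reach, as a shift and turn from the pose commanded when the call began, along the tool's axes at that moment; what a row does not reach only later rows make up. A row lasts 1/8 s, in which the tool goes at most 62.5 mm and 10.7 degrees, less where a joint would pass 70% of its speed; a pose out of reach is approached as far as the arm can. A call with a gripper value outside its range is refused whole. The fingers move at their own pace and stop on an object; the grip force is fixed at half the most. Time passes only in rows, so rows that repeat a pose let the fingers close. It gives the time, the measured TCP pose, the force and the opening at its end, in the units of the state.
- manip.state(): the state, without advancing time (a new reading comes with each control period).
- manip.grab_frame(name): name is "scene" or "top" or "wrist"; returns a dict with "img" (400x640x3 uint8, red, green, blue), "range_z" (400x640 float32, m along the optical axis (not along the pixel's ray), 0 where there is no reading), "fx", "fy", "cx", "cy" (pixels), "origin" and "rotation" of the camera in the world. Camera axes: x right, y up, looking along -z (the intrinsics and any distortion apply to the point x, -y, -z); pixel columns grow to the right and rows downward; lengths in m; the calibration is good to about 2 mm. A picture is of the moment at which its call begins.
- manip.job_done(): hands the job in, once; it reports no verdict.
The state is a dict: "time": time; "joint_pos": joint angles; "joint_vel": joint speeds; "joint_efforts": joint torques, N m; "tool_pos": TCP position; "tool_rot": TCP orientation; "contact_force": force on the tool from outside, world axes, zero at the start; "ft_torque": the same for the moment, N m; "gripper_width": opening from 0.0 (shut) to 1.0 (fully open).
Only numpy, scipy, OpenCV 4.12 (cv2) and the standard library are available. Lean on these libraries where they do the work, as an engineer would, in place of code of your own. Each camera call takes 0.05 s, during which the arm holds its last target. There are 200 camera calls.

### The job

Make up two kits for the impact tester, each thing in the middle of its own cell. In the three-cell tray: the round weight in the cell next to the thumb lug, the notched bar in the middle cell and the striker in the cell at the far end from the lug; in the two-cell tray: the clamp jaw in the cell next to the lug and the waisted bar in the other. Set everything down flat on the cell floor, the same way up as it is now, with the two bars lying lengthwise in their cells.

Things in the scene. Friction and masses are not known exactly. Their poses are not given: they have to be found in the camera images.
- notched_bar_c (a point): White plastic notched test bar, a straight square bar lying flat, 63.5 mm long, 12.7 mm wide, 12.7 mm high, with a narrow notch across the middle of its top. This point is its centre, half-way up (6.35 mm above its underside); x runs along the bar, z up.
- waisted_bar_c (a point): White plastic waisted (dog-bone) test bar lying flat, 80 mm long, 12.7 mm high: two ends each 21 mm long and 22 mm wide, joined by a straight waist 38 mm long and 11 mm wide. This point is its centre, half-way up (6.35 mm above its underside); x runs along the bar, z up.
- striker_c (a point): Steel striker insert, standing 36 mm high: seen from above a block 30 mm long and 26 mm wide with parallel sides, with a pointed wedge nose that stands 13 mm past one end. A small dark hole is on its top. This point is half-way along its whole 43 mm length (the parallel sides run from 21.5 mm behind it to 8.5 mm ahead), half-way up (18 mm above its underside); x points to the nose, z up.
- jaw_c (a point): Steel clamp jaw, a rectangular block 62 mm long, 26 mm wide, 32 mm high, with two screw heads on top and grooved long sides. This point is its centre, half-way up (16 mm above its underside); x runs along its length, z up.
- weight_c (a point): Steel pendulum weight, an upright cylinder 44 mm in diameter and 34 mm high with a dark ring and hole in the middle of its top. This point is its centre, half-way up (17 mm above its underside); z up.
- tray_three: Fixed three-cell kit tray, 276 x 112 mm, flat thumb lug (19 mm out, 4 mm high) at one short end. Cells in a row, each 84 mm wide (y) and 100 mm long (x); black floor 6 mm above the table, aluminium lips and dividers 6 mm thick, tops 10 mm above the table. Origin: centre of underside. y: along the row towards the lug; x: along a cell, z up. Cell middles: x = 0, y = +90 mm (by lug), 0 and -90 mm.
- tray_two: Fixed two-cell kit tray, 186 x 112 mm, flat thumb lug (19 mm out, 4 mm high) at one short end. Cells in a row, each 84 mm wide (y) and 100 mm long (x); black floor 6 mm above the table, aluminium lips and dividers 6 mm thick, tops 10 mm above the table. Origin: centre of underside. y: along the row towards the lug; x: along a cell, z up. Cell middles: x = 0, y = +45 mm (by lug) and -45 mm.
Things that resemble listed ones, but are neither listed nor needed, are in the scene too. Leave any brown or turquoise look-alike of the part that bears waisted_bar_c alone.

How it is judged:
By the outcome, as a careful person would: the job done as asked, in the order asked, and still so for the second after the job is handed in, with the robot touching nothing.
It also fails if it takes over 128 s, if anything falls off the work surface, if the arm or the gripper's body presses on something with over 40 N, if the wrist force passes 120 N, or if a joint passes its speed limit or range.

## Working session

There is one attempt and no reset: what is moved stays moved. The work goes in short steps, Python scripts to look and compute and a tool call to move; the robot and the scene stay as the last step left them, time stands still between calls to the robot, and variables do not carry over. Pictures are saved under pics/ and viewed, about 12 in all and at most 16, crops included, and the job is handed in when it is done.

Besides the shell and the picture viewer there is one more tool, called after ">>>" as name(argument=value, ...) on one line, values as JSON. play_rows: Moves the arm, as the interface text tells. Its arguments: {"type":"object","properties":{"plan":{"type":"array"}},"required":["plan"]}

```bash
ls; mkdir -p pics; cat > h.py <<'E'
import numpy as np, cv2
from plant import manip
def grab(n, f=None):
    d=manip.grab_frame(n)
    if f: cv2.imwrite('pics/'+f, cv2.cvtColor(d['img'],cv2.COLOR_RGB2BGR))
    return d
def cloud(d):
    z=d['range_z']; v,u=np.mgrid[:z.shape[0],:z.shape[1]]
    p=np.stack([(u-d['cx'])/d['fx']*z,-(v-d['cy'])/d['fy']*z,-z],-1)
    return p@np.array(d['rotation']).T+np.array(d['origin'])
E
python3 - <<'E'
from h import *
for n in ('top','scene'):
    d=grab(n,n+'0.png'); print(n,[k for k in d],d['origin'],d['rotation'],d['fx'],d['cx'],d['cy'])
    np.savez(n+'0.npz',**{k:v for k,v in d.items()})
    c=cloud(d); print((d['range_z']>0).mean(), np.percentile(c[...,2],[5,25,50,75,95]))
print(manip.state())
E
```

```text
pics
top ['img', 'range_z', 'fx', 'fy', 'cx', 'cy', 'origin', 'rotation'] [0.2945826  0.05358579 0.85491012] [ 0.71452281  0.04503416 -0.07301635 -0.69433255] 373.0242552069245 325.16660196322806 200.84675498161323Traceback (most recent call last):
  File "<stdin>", line 5, in <module>
  File "h.py", line 10, in cloud
    return p@np.array(d['rotation']).T+np.array(d['origin'])
           ~^~~~~~~~~~~~~~~~~~~~~~~~~~
ValueError: matmul: Input operand 1 has a mismatch in its core dimension 0, with gufunc signature (n?,k),(k,m?)->(n?,m?) (size 4 is different from 3)
```

```bash
python3 - <<'E'
s=open('h.py').read()
s=s.replace("import numpy as np, cv2","import numpy as np, cv2\nfrom scipy.spatial.transform import Rotation as R\ndef rot(q): return R.from_quat(np.roll(q,-1)).as_matrix()")
s=s.replace("np.array(d['rotation']).T","rot(d['rotation']).T")
open('h.py','w').write(s)
E
python3 - <<'E'
from h import *
for n in ('top','scene'):
    d=grab(n,n+'0.png')
    np.savez(n+'0.npz',**d)
    c=cloud(d); print(n,d['origin'],(d['range_z']>0).mean(), np.percentile(c[...,2],[5,25,50,75,95]))
    if n=='top':
        i=d['img'].copy()
print(manip.state())
E
```

```text
top [0.2945826  0.05358579 0.85491012] 0.996 [-0.00135918  0.00028545  0.00153407  0.00344854  0.05684352]
scene [0.86840146 0.42751789 0.7252371 ] 0.99596484375 [-0.17995472 -0.00115739  0.00022339  0.0030473   0.07810681]
{'time': 0.15, 'joint_pos': array([ 9.92971672e-01,  5.32273065e-02,  1.61399374e+00, -9.82085332e-06,
        1.47599179e+00, -1.19011975e-01]), 'joint_vel': array([-0.00151095, -0.00212351, -0.00473754, -0.00063323, -0.0017868 ,
       -0.00041039]), 'joint_efforts': array([ 4.78222883e-04, -3.94243991e+01, -3.70720160e+01, -4.57593660e-05,
        4.68538608e-03,  1.10187307e-05]), 'tool_pos': array([0.27651722, 0.55990611, 0.20292272]), 'tool_rot': array([ 0.68838922,  0.16025574,  0.68877386, -0.1613349 ]), 'contact_force': array([-0.62183449,  0.37378944, -0.46023689]), 'ft_torque': array([-0.02002219, -0.01396429, -0.04948428]), 'gripper_width': 1.0006762789221204}
```

View pics/top0.png

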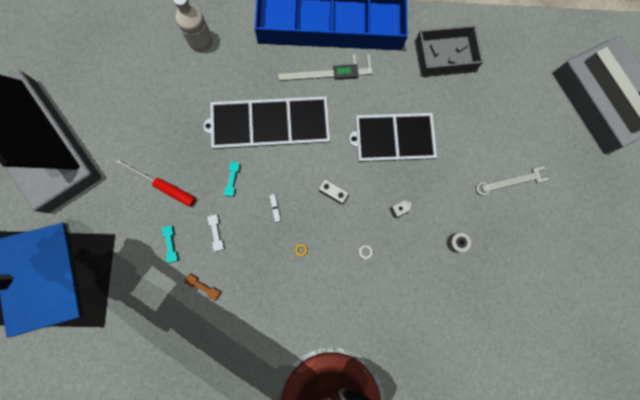

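View pics/scene0.png

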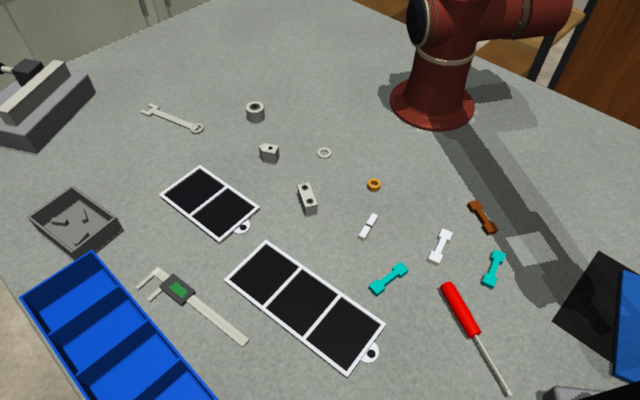

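Top view: three-cell tray at (268,122) with its lug on the left at (208,126); two-cell tray at (395,137) with its lug on the left at (354,138). White waisted bar is at (215,232), notched bar (275,207), jaw (334,191), striker (402,208), nose pointing right or left still to be settled, and weight (460,242). The turquoise and brown dog-bones are decoys.

```bash
cat >> h.py <<'E'
def plane(d,uv,h):
    uv=np.atleast_2d(uv).astype(float)
    r=np.stack([(uv[:,0]-d['cx'])/d['fx'],-(uv[:,1]-d['cy'])/d['fy'],-np.ones(len(uv))],-1)@rot(d['rotation']).T
    o=np.array(d['origin']); return o+r*((h-o[2])/r[:,2])[:,None]
def pix(d,P):
    p=(np.atleast_2d(P)-np.array(d['origin']))@rot(d['rotation'])
    return np.stack([d['cx']+d['fx']*p[:,0]/-p[:,2], d['cy']-d['fy']*p[:,1]/-p[:,2]],-1)
def rect(xy):
    (c,s,a)=cv2.minAreaRect((xy*1000).astype(np.float32))
    if s[0]<s[1]: s=s[::-1]; a+=90
    return np.round(c,1),np.round(s,1),round((a+90)%180-90,1)
E
python3 - <<'E'
from h import *
seeds=dict(tray3=(268,122),tray2=(395,137),waist=(215,232),notch=(275,207),jaw=(334,191),strk=(402,208),wt=(460,242))
H=dict(tray3=.01,tray2=.01,waist=.0127,notch=.0127,jaw=.032,strk=.036,wt=.034)
rad=dict(tray3=.17,tray2=.125,waist=.055,notch=.05,jaw=.05,strk=.04,wt=.04)
D={n:dict(np.load(n+'0.npz')) for n in('top','scene')}
W={k:plane(D['top'],v,H[k])[0] for k,v in seeds.items()}
for n,d in D.items():
    C=cloud(d); hsv=cv2.cvtColor(d['img'],cv2.COLOR_RGB2HSV)
    for k,w in W.items():
        near=np.linalg.norm(C[...,:2]-w[:2],axis=-1)<rad[k]
        if H[k]<.02: m=near&(hsv[...,2]>175)&(hsv[...,1]<60)
        else: m=near&(C[...,2]>H[k]-.006)
        v,u=np.nonzero(m); P=plane(d,np.stack([u,v],-1),H[k])[:,:2]
        cn=C[m]
        print(n,k,len(u),'plane',*rect(P),'mean',np.round(P.mean(0)*1e3,1),'| cloud',*rect(cn[:,:2]),'z',np.round(np.median(cn[:,2])*1e3,1))
d=D['top']
a=cv2.resize(d['img'][165:270,195:480],None,fx=2.8,fy=2.8,interpolation=cv2.INTER_CUBIC)
d=D['scene']
b=cv2.resize(d['img'][85:285,220:500],(798,570),interpolation=cv2.INTER_CUBIC)
b=b[:300]
cv2.imwrite('pics/c1.png',cv2.cvtColor(np.vstack([a,b]),cv2.COLOR_RGB2BGR))
E
```

```text
top tray3 1053 plane [656.8 169.1] [291.9 176.6] -84.4 mean [646.8 159.6] | cloud [656.1 170.6] [294.8 180.9] -83.3 z 10.4
top tray2 626 plane [ 600.2 -134.4] [203.9 111.5] -85.7 mean [ 601.9 -133.7] | cloud [ 600.1 -134.9] [203.9 112. ] -85.6 z 10.7
top waist 256 plane [358.8 267. ] [78.8 21.6] 15.4 mean [357.9 266.9] | cloud [358.1 267.8] [78.7 25. ] 15.6 z 13.8
top notch 126 plane [419.4 137.1] [62. 12.] 14.5 mean [419. 137.] | cloud [418.9 137.3] [61.8 12.8] 14.7 z 13.7
top jaw 324 plane [458.    4.9] [61.5 27.4] 61.0 mean [458.1   4.8] | cloud [458.2   4.7] [61.4 26.4] 60.6 z 32.9
top strk 196 plane [ 425.4 -150.9] [43. 26.] -62.0 mean [ 424.3 -149.2] | cloud [ 425.7 -151.2] [41.9 26.1] -62.0 z 36.9
top wt 311 plane [ 351.6 -281.1] [43.  42.6] 88.2 mean [ 351.2 -281.6] | cloud [ 351.5 -282. ] [42.8 42.4] -64.5 z 34.9
scene tray3 2521 plane [657.7 171. ] [296.6 181.9] -84.2 mean [647.7 162.8] | cloud [653.5 167. ] [302.9 185.2] -83.3 z 8.8
scene tray2 893 plane [ 599.6 -131.9] [209.1 113.1] -85.6 mean [ 600.1 -130.4] | cloud [ 599.5 -139.8] [218.7 113.5] -85.7 z 9.3
scene waist 331 plane [359.6 266.4] [81.3 23.3] 14.9 mean [360.6 266.9] | cloud [358.8 265.7] [80.9 23.7] 14.9 z 12.4
scene notch 167 plane [419.8 136.5] [64.  13.9] 14.1 mean [420.7 136.7] | cloud [418.2 134. ] [68.5 17.9] 14.8 z 12.1
scene jaw 328 plane [460.2   7.6] [67.1 27. ] 61.3 mean [460.1   7.6] | cloud [458.5   5.6] [64.7 26. ] 61.5 z 31.6
scene strk 169 plane [ 427.3 -148.2] [44.6 31.4] -65.2 mean [ 425.8 -146.5] | cloud [ 425.6 -150.4] [41.7 28.5] -61.4 z 35.5
scene wt 189 plane [ 353.6 -279.4] [46.7 41.2] 48.5 mean [ 352.8 -278.8] | cloud [ 350.9 -282.1] [44.  42.5] 39.5 z 33.5
```

View pics/c1.png

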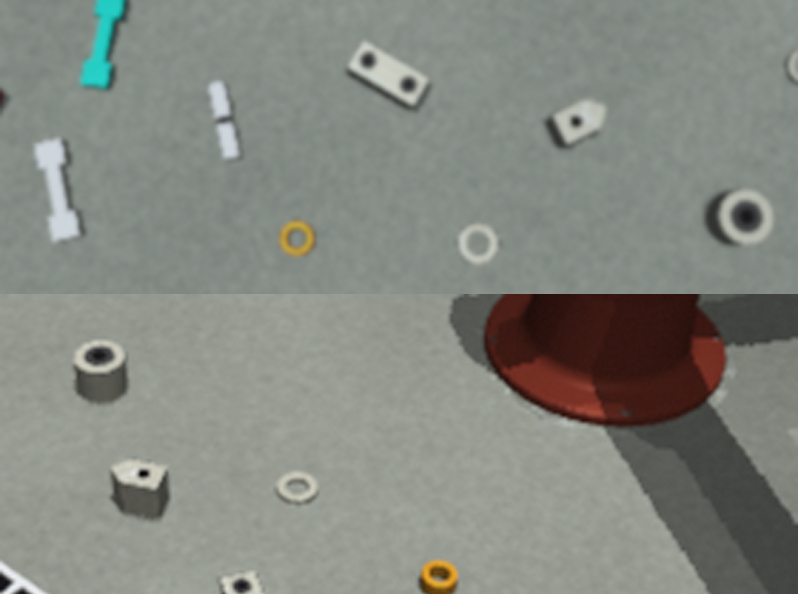

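Crop shows: striker nose points to image right/up (at (600,105) in the crop), i.e. world yaw ≈ −62°; jaw, weight and both white bars are clear. Next: fit the trays from their dark cells.

```bash
python3 - <<'E'
from h import *
for n in('top','scene'):
    d=dict(np.load(n+'0.npz')); C=cloud(d)
    g=d['img'].max(-1)
    nl,l,st,ce=cv2.connectedComponentsWithStats((g<60).astype(np.uint8))
    for i in range(1,nl):
        if st[i,4]<300: continue
        v,u=np.nonzero(l==i); P=plane(d,np.stack([u,v],-1),.008)[:,:2]; c=P.mean(0)
        if not(.5<c[0]<.75 and -.25<c[1]<.35): continue
        print(n,'cell',*rect(P),np.round(c*1e3,1))
    # outer rect of bright lip comps
    nl,l,st,ce=cv2.connectedComponentsWithStats((g>150).astype(np.uint8))
    for i in range(1,nl):
        if st[i,4]<300: continue
        v,u=np.nonzero(l==i); P=plane(d,np.stack([u,v],-1),.010)[:,:2]; c=P.mean(0)
        if .5<c[0]<.75 and -.3<c[1]<.35: print(n,'lip',*rect(P))
s=manip.state(); M=rot(s['tool_rot']); print(np.round(M,3),np.round(s['tool_pos']*1e3,1))
E
```

```text
top cell [634.1  68.9] [93.6 78.1] 5.7 [633.6  68.9]
top cell [625.3 158.8] [92.9 78.3] 5.6 [624.8 158.8]
top cell [616.5 248.5] [93.1 78.1] 6.0 [615.9 248.5]
top cell [ 603.9 -188.1] [94. 78.] 4.4 [ 603.6 -188.1]
top cell [597. -98.] [93.8 77.9] 4.3 [596.6 -98. ]
top lip [748.7  77.4] [134.6  17.7] -82.7
top lip [625.4 166. ] [296.5 116.3] -84.4
top lip [ 600.7 -134.4] [208.7 116. ] -85.7
scene cell [ 604.1 -187.9] [95.6 77.6] 4.5 [ 605.3 -187. ]
scene cell [597.4 -98.4] [95.8 78.9] 4.4 [598.5 -97.3]
scene cell [634.1  68.3] [96.3 79.8] 5.7 [635.4  69.2]
scene cell [625.3 157.9] [96.4 80.3] 5.6 [626.7 158.9]
scene cell [616.3 247.5] [96.7 80.8] 5.7 [617.9 248.5]
scene lip [ 374.3 -242.7] [1249.7 1113.5] 44.5
[[-0.001  0.443  0.897]
 [-0.001  0.897 -0.443]
 [-1.    -0.002 -0.   ]] [276.5 559.9 202.9]
```

```bash
cat >> h.py <<'E'
def go(*wps):
    """wps: (x,y,z mm, theta deg); print shift/turn for each leg, chained from the measured pose"""
    s=manip.state(); p=s['tool_pos']*1e3; M=rot(s['tool_rot']); th=np.degrees(np.arctan2(M[1,1],M[0,1]))
    print('t',round(s['time'],2),'at',np.round(p,1),'th',round(th,1),'w',round(85*s['gripper_width'],1),'F',np.round(s['contact_force'],1))
    for x,y,z,t in wps:
        d=M.T@(np.array([x,y,z])-p); a=np.radians(th-t)
        print('->',(x,y,z,t),'shift',np.round(d,1),'turn',round(a,3),'rows',round(max(np.linalg.norm(d)/62.5,abs(a)/.187),1))
        M=M@R.from_rotvec([a,0,0]).as_matrix(); p=np.array([x,y,z],float); th=t
E
python3 - <<'E'
from h import *
go((450,0,200,63.7),(351.5,-281.5,80,63.7),(351.5,-281.5,4,63.7))
E
```

```text
t 0.15 at [276.5 559.9 202.9] th 63.7 w 85.1 F [-0.6  0.4 -0.5]
-> (450, 0, 200, 63.7) shift [   3.5 -425.2  403.5] turn 0.0 rows 9.4
-> (351.5, -281.5, 80, 63.7) shift [ 120.5 -295.8   36.4] turn 0.0 rows 5.1
-> (351.5, -281.5, 4, 63.7) shift [76.   0.1  0. ] turn 0.0 rows 1.2
```

>>> play_rows(plan=[[3,-425,403,0,-1],[3,-425,403,0,-1],[3,-425,403,0,-1],[3,-425,403,0,-1],[3,-425,403,0,-1],[3,-425,403,0,-1],[3,-425,403,0,-1],[3,-425,403,0,-1]])

```text
time: 1.15
tool_pos: [0.4246, 0.0808, 0.2013]
tool_rot: [0.689, 0.161, 0.688, -0.161]
contact_force: [0.6, 0.5, 1.0]
gripper_width: 0.996
```

```bash
python3 - <<'E'
from h import *
go((351.5,-281.5,80,63.7))
E
```

```text
t 1.15 at [424.6  80.8 201.3] th 63.7 w 84.7 F [0.6 0.5 1. ]
-> (351.5, -281.5, 80, 63.7) shift [ 121.2 -357.3   94.7] turn 0.0 rows 6.2
```

>>> play_rows(plan=[[121,-357,95,0,-1],[121,-357,95,0,-1],[121,-357,95,0,-1],[121,-357,95,0,-1],[121,-357,95,0,-1],[121,-357,95,0,-1],[121,-357,95,0,-1],[121,-357,95,0,-1]])

```text
time: 2.15
tool_pos: [0.3512, -0.2794, 0.0799]
tool_rot: [0.688, 0.162, 0.689, -0.161]
contact_force: [-0.1, -0.5, -0.2]
gripper_width: 1.001
```

```bash
python3 - <<'E'
from h import *
go((351.5,-281.5,4,63.7))
d=grab('wrist','w0.png')
C=cloud(d); m=(np.linalg.norm(C[...,:2]-[.3515,-.2815],axis=-1)<.04)&(abs(C[...,2]-.034)<.004)
print(*rect(C[m][:,:2]),np.median(C[m][:,2]))
E
```

```text
t 2.15 at [ 351.2 -279.4   79.9] th 63.6 w 85.0 F [-0.1 -0.5 -0.2]
-> (351.5, -281.5, 4, 63.7) shift [75.9 -1.9  1.3] turn -0.001 rows 1.2
[ 350.5 -282.6] [43.2 42.8] 71.0 0.03326123104964673
```

View pics/w0.png

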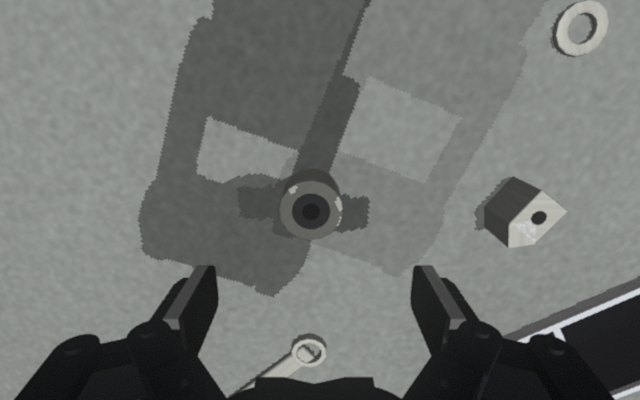

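Wrist view: weight at (311,210) between the open fingers, nothing in the fingers' way.

>>> play_rows(plan=[[50,-1,0,0,-1],[76,-1,0,0,-1],[76,-1,0,0,-1],[76,-1,0,0,1],[76,-1,0,0,1],[76,-1,0,0,1],[76,-1,0,0,1],[76,-1,0,0,1]])

```text
time: 3.2
tool_pos: [0.3527, -0.2819, 0.0066]
tool_rot: [0.69, 0.16, 0.687, -0.162]
contact_force: [1.0, -0.4, 7.0]
gripper_width: -0.0
```

```bash
python3 - <<'E'
from h import *
go()
E
```

```text
t 3.2 at [ 352.7 -281.9    6.6] th 63.7 w -0.0 F [ 1.  -0.4  7. ]
```

The gripper closed fully (width 0), so something went wrong; look.

```bash
python3 - <<'E'
from h import *
d=grab('wrist'); e=grab('scene')
a=cv2.resize(d['img'],(400,250)); b=cv2.resize(e['img'][60:185,160:360],(400,250))
cv2.imwrite('pics/m1.png',cv2.cvtColor(np.hstack([a,b]),cv2.COLOR_RGB2BGR))
go()
E
```

```text
t 3.3 at [ 352.7 -281.9    6.6] th 63.7 w 0.0 F [0.8 0.4 5.9]
```

View pics/m1.png

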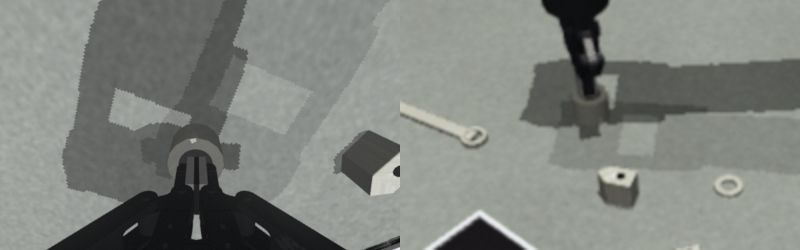

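```bash
python3 - <<'E'
from h import *
for n in('wrist','top','scene'):
    d=grab(n); C=cloud(d); q=C-[.3527,-.2819,0]
    g=d['img'].max(-1)
    near=np.linalg.norm(q[...,:2],axis=-1)<.035
    print(n,'zhist',np.histogram(C[near][:,2],bins=np.arange(-.01,.13,.01))[0])
    dark=near&(C[...,2]>.004)&(g<60)
    print(' dark min z',np.percentile(C[dark][:,2],[0,2,10,50]) if dark.any() else None)
    m=near&(abs(C[...,2]-.034)<.005); print(' top',*rect(C[m][:,:2]),C[m].mean(0))
    if n=='wrist': im=cv2.resize(d['img'][200:360,230:400],None,fx=3.5,fy=3.5,interpolation=cv2.INTER_CUBIC); print(d['origin'])
cv2.imwrite('pics/m2.png',cv2.cvtColor(im,cv2.COLOR_RGB2BGR))
E
```

```text
wrist zhist [4009  763  518  604 3361  705  866  861 1946 6191 4793 4177 3692    0]
 dark min z [0.03205135 0.0339744  0.07083218 0.09141948]
 top [ 346.4 -280.7] [43.8 34.7] 66.3 [ 0.34252684 -0.27877416  0.03310398]
[ 0.27683277 -0.24463901  0.17547921]
top zhist [ 68 164  29  27  93  13   8   7   5  22  34  12   5   5]
 dark min z [0.00415928 0.00565824 0.01202812 0.06717364]
 top [ 345.3 -269.4] [33.  17.6] 41.5 [ 0.34558468 -0.26976977  0.03442412]
scene zhist [107 133  57  58 125  31  31  24   6  26   9  33  31  30]
 dark min z [0.00654633 0.03323701 0.0602965  0.20312012]
 top [ 353.8 -278.4] [42.7 39.7] -34.2 [ 0.35491765 -0.27563887  0.03337114]
```

View pics/m2.png

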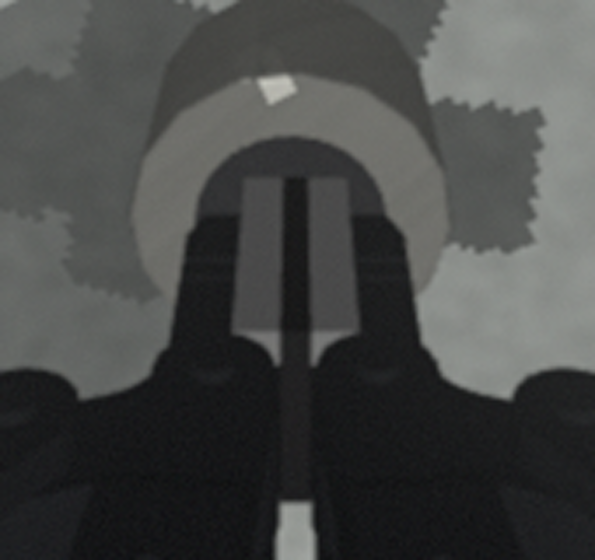

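```bash
python3 - <<'E'
from h import *
d=grab('wrist'); C=cloud(d); M=rot(manip.state()['tool_rot']); p=manip.state()['tool_pos']
for u in (304,322):
  for v in range(236,300,6): print(u,v,d['img'][v,u],np.round(1e3*(C[v,u]-p)@M,1),round(C[v,u,2]*1e3,1))
E
```

```text
304 236 [110 110 106] [-27.   -5.1 -15.8] 33.6
304 242 [50 52 52] [-26.6  -5.2 -12.6] 33.2
304 248 [52 51 52] [-26.9  -5.2  -9.6] 33.5
304 254 [74 74 74] [-34.3  -5.  -10.5] 40.9
304 260 [75 74 74] [-39.2  -4.8 -10.3] 45.8
304 266 [74 73 73] [-44.1  -4.7 -10.3] 50.7
304 272 [73 72 73] [-47.9  -4.6  -9.7] 54.4
304 278 [72 72 73] [-52.3  -4.5  -9.7] 58.9
304 284 [74 74 74] [-57.5  -4.3 -10.4] 64.1
304 290 [73 73 72] [-61.1  -4.2 -10.1] 67.6
304 296 [114 114 113] [-64.7  -4.1 -10.1] 71.3
322 236 [111 110 106] [-26.2   3.1 -15.4] 32.7
322 242 [50 50 52] [-26.9   3.2 -12.7] 33.4
322 248 [50 50 51] [-27.6   3.2 -10. ] 34.1
322 254 [75 74 75] [-34.4   3.  -10.6] 41.0
322 260 [74 75 74] [-38.9   2.9 -10.1] 45.5
322 266 [72 73 73] [-43.8   2.8 -10.1] 50.4
322 272 [73 73 73] [-48.9   2.7 -10.3] 55.5
322 278 [75 74 74] [-53.1   2.6 -10.2] 59.7
322 284 [73 72 72] [-57.1   2.5 -10.1] 63.7
322 290 [72 72 73] [-60.7   2.5  -9.9] 67.3
322 296 [116 117 116] [-64.    2.4  -9.6] 70.6
```

The depth at the pads shows the real finger ends sit about 27–30 mm behind the reported TCP. They closed on top of the weight with about 7 N, a light touch. I'll open, rise, re-measure the weight and use this offset from here on.

>>> play_rows(plan=[[0,0,0,0,-1],[-10,0,0,0,-1],[-60,0,0,0,-1],[-60,0,0,0,-1],[-60,0,0,0,-1],[-60,0,0,0,-1]])

```text
time: 4.25
tool_pos: [0.3505, -0.2795, 0.0631]
tool_rot: [0.688, 0.161, 0.689, -0.16]
contact_force: [-0.6, -0.4, -0.9]
gripper_width: 0.997
```

```bash
python3 - <<'E'
from h import *
go((351,-282,-18,63.7))
d=grab('wrist')
C=cloud(d); m=(np.linalg.norm(C[...,:2]-[.3515,-.2815],axis=-1)<.04)&(abs(C[...,2]-.034)<.004)
print(*rect(C[m][:,:2]),np.median(C[m][:,2]))
s=manip.state(); T=(C-s['tool_pos'])@rot(s['tool_rot'])*1e3
# gripper geometry in view: dark finger points
g=(C[...,2]>.05)&(d['range_z']>0)
t=T[g]
for x in range(-30,-130,-8):
    k=abs(t[:,0]-x)<4
    if k.any(): print(x,k.sum(),'y',np.round(np.percentile(t[k][:,1],[0,50,100])),'min|y|',np.round(abs(t[k][:,1]).min(),1),'z',np.round(np.percentile(t[k][:,2],[0,100])))
print('tip x max',t[:,0].max())
E
```

```text
t 4.25 at [ 350.5 -279.5   63.1] th 63.7 w 84.7 F [-0.6 -0.4 -0.9]
-> (351, -282, -18, 63.7) shift [81.1 -2.1  1.8] turn 0.0 rows 1.3
[ 350.6 -282.5] [43.1 42.9] 25.5 0.033284360959092485
-38 118 y [-44.  42.  42.] min|y| 41.6 z [-9. 11.]
-46 914 y [-56.  41.  55.] min|y| 41.4 z [-11.  12.]
-54 1333 y [-57. -43.  56.] min|y| 41.4 z [-11.  13.]
-62 1585 y [-57.  42.  56.] min|y| 41.5 z [-11.  13.]
-70 1762 y [-57. -43.  56.] min|y| 41.4 z [-11.  13.]
-78 1468 y [-63.  42.  60.] min|y| 41.2 z [-12.   5.]
-86 3451 y [-75.  39.  74.] min|y| 37.5 z [-14.   9.]
-94 8682 y [-76.  -1.  74.] min|y| 30.6 z [-16.   9.]
-102 8054 y [-75.  -0.  73.] min|y| 0.0 z [-17.  -4.]
-110 4105 y [-73.  -3.  72.] min|y| 0.0 z [-18.  -9.]
tip x max -39.09498938709572
```

>>> play_rows(plan=[[55,-1,1,0,-1],[81,-1,1,0,-1],[81,-1,1,0,-1],[81,-1,1,0,-1]])

```text
time: 4.8
tool_pos: [0.352, -0.2821, -0.016]
tool_rot: [0.689, 0.161, 0.688, -0.161]
contact_force: [-0.6, -0.9, -0.1]
gripper_width: 1.006
```

```bash
python3 - <<'E'
from h import *
go((350.7,-282.4,-18,63.7))
E
```

```text
t 4.8 at [ 352.  -282.1  -16. ] th 63.7 w 85.5 F [-0.6 -0.9 -0.1]
-> (350.7, -282.4, -18, 63.7) shift [ 2.  -0.8 -1.1] turn 0.0 rows 0.0
```

>>> play_rows(plan=[[0,0,-1,0,1],[0,0,-1,0,1],[0,0,-1,0,1],[0,0,-1,0,1],[0,0,-1,0,1],[0,0,-1,0,1],[-50,0,-1,0,1],[-100,0,-1,0,1]])

```text
time: 5.8
tool_pos: [0.3495, -0.2799, 0.0827]
tool_rot: [0.687, 0.162, 0.69, -0.16]
contact_force: [1.4, -1.7, -4.1]
gripper_width: 0.491
```

```bash
python3 - <<'E'
from h import *
go((500,0,84,63.7),(616.5,248.3,84,63.7),(616.5,248.3,-10,63.7))
d=grab('wrist','w2.png')
C=cloud(d); s=manip.state(); T=(C-s['tool_pos'])@rot(s['tool_rot'])*1e3
m=(T[...,0]>-26)&(T[...,0]<40)&(abs(T[...,1])<40)&(abs(T[...,2])<40)
print(m.sum(), np.round(np.percentile(T[m],[1,50,99],axis=0),1))
E
```

```text
t 5.8 at [ 349.5 -279.9   82.7] th 63.7 w 41.7 F [ 1.4 -1.7 -4.1]
-> (500, 0, 84, 63.7) shift [ -0.8 317.6  10.9] turn 0.0 rows 5.1
-> (616.5, 248.3, 84, 63.7) shift [  0.4 274.2  -5.6] turn 0.0 rows 4.4
-> (616.5, 248.3, -10, 63.7) shift [94.  -0.1  0.3] turn 0.0 rows 1.5
1360 [[-25.8 -23.9 -27. ]
 [-18.2   1.3 -24.1]
 [ -7.4  26.  -12.1]]
```

>>> play_rows(plan=[[0,592,5,0,1],[0,592,5,0,1],[0,592,5,0,1],[0,592,5,0,1],[0,592,5,0,1],[0,592,5,0,1],[0,592,5,0,1],[0,592,5,0,1]])

```text
time: 6.85
tool_pos: [0.5757, 0.167, 0.0819]
tool_rot: [0.688, 0.16, 0.689, -0.161]
contact_force: [0.8, -1.0, -3.0]
gripper_width: 0.491
```

```bash
python3 - <<'E'
from h import *
go((616.5,248.3,50,63.7))
E
```

```text
t 6.85 at [575.7 167.   81.9] th 63.7 w 41.7 F [ 0.8 -1.  -3. ]
-> (616.5, 248.3, 50, 63.7) shift [31.8 91.   0.7] turn 0.001 rows 1.5
```

>>> play_rows(plan=[[16,88,1,0,1],[32,88,1,0,1],[32,88,1,0,1],[32,88,1,0,1],[32,88,1,0,1],[32,88,1,0,1]])

```text
time: 7.6
tool_pos: [0.6162, 0.2428, 0.0523]
tool_rot: [0.689, 0.161, 0.688, -0.161]
contact_force: [-0.3, -0.4, -4.1]
gripper_width: 0.493
```

```bash
python3 - <<'E'
from h import *
go((616.5,248.3,-10,63.7))
d=grab('wrist','w3.png')
C=cloud(d); s=manip.state(); T=(C-s['tool_pos'])@rot(s['tool_rot'])*1e3
m=(abs(T[...,1])<40)&(T[...,2]>-40)&(T[...,2]<-8)&(T[...,0]>-34)&(T[...,0]<14)
for x in range(-34,14,4):
    k=m&(abs(T[...,0]-x)<2); 
    if k.any(): print(x,k.sum(),np.round([T[k][:,1].min(),T[k][:,1].max(),np.percentile(T[k][:,2],2)],1))
E
```

```text
t 7.6 at [616.2 242.8  52.3] th 63.6 w 41.9 F [-0.3 -0.4 -4.1]
-> (616.5, 248.3, -10, 63.7) shift [62.3  5.  -2.2] turn -0.001 rows 1.0
-34 204 [-27.9  26.7 -21.9]
-30 303 [-27.7  24.2 -21.9]
-26 282 [-20.8  19.3 -21.9]
-22 261 [-20.8  19.3 -21.9]
-18 225 [-20.5  19.5 -22. ]
-14 27 [-18.4  16.6 -21.5]
```

View pics/w3.png

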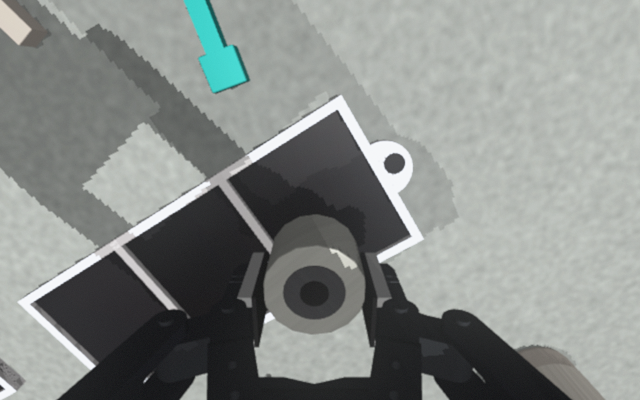

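Wrist view: weight held upright and centred at (315,290), above the lug-side cell (lug at (393,163)).

>>> play_rows(plan=[[40,5,-2,0,1],[56,5,-2,0,1],[61,5,-2,0,1],[61,5,-2,0,1],[61,5,-2,0,1]])

```text
time: 8.28
tool_pos: [0.6169, 0.249, -0.0089]
tool_rot: [0.689, 0.161, 0.688, -0.161]
contact_force: [0.5, -0.5, -4.4]
gripper_width: 0.494
```

```bash
python3 - <<'E'
from h import *
go((616.5,248.3,-10,63.7))
E
```

```text
t 8.28 at [616.9 249.   -8.9] th 63.7 w 42.0 F [ 0.5 -0.5 -4.4]
-> (616.5, 248.3, -10, 63.7) shift [ 1.1 -0.8 -0.1] turn 0.0 rows 0.0
```

>>> play_rows(plan=[[1,-1,0,0,1],[2,-1,0,0,1],[2,-1,0,0,-0.4],[2,-1,0,0,-0.4],[2,-1,0,0,-0.4],[2,-1,0,0,-0.4],[-30,-1,0,0,-0.4],[-90,-1,0,0,-0.4]])

```text
time: 9.28
tool_pos: [0.613, 0.2472, 0.0774]
tool_rot: [0.686, 0.159, 0.691, -0.162]
contact_force: [0.5, 0.1, 1.3]
gripper_width: 0.698
```

```bash
python3 - <<'E'
from h import *
d=grab('wrist'); C=cloud(d); m=(np.linalg.norm(C[...,:2]-[.6165,.2483],axis=-1)<.04)&(abs(C[...,2]-.040)<.004)
print(*rect(C[m][:,:2]),np.median(C[m][:,2]))
go((419.2,137,80,104.5),(419.2,137,-22,104.5))
E
```

```text
[616.1 248.1] [43. 43.] -84.8 0.039345399847734774
t 9.32 at [620.  249.3  90.3] th 63.7 w 59.4 F [3.9 2.5 7.5]
-> (419.2, 137, 80, 104.5) shift [   7.8 -189.7 -130.4] turn -0.712 rows 3.8
-> (419.2, 137, -22, 104.5) shift [102.   -0.   -1.1] turn 0.0 rows 1.6
```

>>> play_rows(plan=[[8,-190,-130,-0.712,-0.4],[8,-190,-130,-0.712,-0.4],[8,-190,-130,-0.712,-0.4],[8,-190,-130,-0.712,-0.4],[8,-190,-130,-0.712,-0.4],[8,-190,-130,-0.712,-0.4],[8,-190,-130,-0.712,-0.4]])

```text
time: 10.2
tool_pos: [0.4165, 0.1357, 0.0731]
tool_rot: [0.702, -0.089, 0.701, 0.089]
contact_force: [1.5, 0.4, 1.0]
gripper_width: 0.701
```

```bash
cat >> h.py <<'E'
def wb(c,h,r,f=None):
    d=grab('wrist',f); C=cloud(d); m=(np.linalg.norm(C[...,:2]-np.array(c)/1e3,axis=-1)<r/1e3)&(abs(C[...,2]-h/1e3)<.004)
    if m.any(): print('meas',*rect(C[m][:,:2]),'mean',np.round(1e3*C[m].mean(0),1))
E
python3 - <<'E'
from h import *
wb((419.2,137),12.7,45)
go((419.2,137,-24,104.5))
E
```

```text
meas [419.1 136.7] [64.1 12.5] 14.2 mean [417.5 136.1  11.8]
t 10.25 at [416.3 135.7  72.9] th 104.5 w 59.3 F [-0.   0.1  0.3]
-> (419.2, 137, -24, 104.5) shift [96.9  0.5  3. ] turn 0.0 rows 1.6
```

>>> play_rows(plan=[[50,0,3,0,-0.4],[90,0,3,0,-0.4],[96,0,3,0,-0.4],[96,0,3,0,1],[96,0,3,0,1],[96,0,3,0,1],[96,0,3,0,1],[96,0,3,0,1]])

```text
time: 11.25
tool_pos: [0.42, 0.1364, -0.0215]
tool_rot: [0.703, -0.089, 0.7, 0.089]
contact_force: [-1.7, 0.2, 6.4]
gripper_width: 0.121
```

```bash
python3 - <<'E'
from h import *
go()
E
```

```text
t 11.25 at [420.  136.4 -21.5] th 104.5 w 10.3 F [-1.7  0.2  6.4]
```

>>> play_rows(plan=[[-10,0,0,0,1],[-60,0,0,0,1],[-90,0,0,0,1],[-90,0,0,0,1],[-90,0,0,0,1]])

```text
time: 11.88
tool_pos: [0.4173, 0.1359, 0.0657]
tool_rot: [0.701, -0.089, 0.702, 0.089]
contact_force: [-1.0, 0.1, -0.8]
gripper_width: 0.115
```

```bash
python3 - <<'E'
from h import *
go((625.3,158.6,50,95.8))
d=grab('wrist'); C=cloud(d); s=manip.state(); T=(C-s['tool_pos'])@rot(s['tool_rot'])*1e3
m=(d['img'].min(-1)>150)&(abs(T[...,1])<15)&(abs(T[...,2])<50)&(T[...,0]<10)&(T[...,0]>-60)
print(m.sum()); t=T[m]; print(np.round(np.percentile(t,[2,50,98],axis=0),1))
E
```

```text
t 11.88 at [417.3 135.9  65.7] th 104.5 w 9.8 F [-1.   0.1 -0.8]
-> (625.3, 158.6, 50, 95.8) shift [ 15.4 -30.2 207.1] turn 0.152 rows 3.4
431
[[-52.8  -6.5 -31.3]
 [-34.2   0.6 -27.8]
 [-33.    4.7  30.7]]
```

>>> play_rows(plan=[[0,-30,207,0.152,1],[0,-30,207,0.152,1],[0,-30,207,0.152,1],[15,-30,207,0.152,1],[15,-30,207,0.152,1],[15,-30,207,0.152,1],[15,-30,207,0.152,1]])

```text
time: 12.8
tool_pos: [0.6249, 0.1589, 0.0515]
tool_rot: [0.706, -0.036, 0.706, 0.036]
contact_force: [0.9, 0.1, -0.5]
gripper_width: 0.119
```

```bash
python3 - <<'E'
from h import *
go((625.3,158.6,-15,95.8))
E
```

```text
t 12.8 at [624.9 158.9  51.5] th 95.8 w 10.1 F [ 0.9  0.1 -0.5]
-> (625.3, 158.6, -15, 95.8) shift [66.5 -0.3  0.4] turn 0.0 rows 1.1
```

>>> play_rows(plan=[[40,0,0,0,1],[60,0,0,0,1],[65,0,0,0,1],[66,0,0,0,1],[66,0,0,0,1]])

```text
time: 13.42
tool_pos: [0.627, 0.159, -0.0132]
tool_rot: [0.707, -0.036, 0.705, 0.036]
contact_force: [0.5, -0.1, 0.1]
gripper_width: 0.117
```

```bash
python3 - <<'E'
from h import *
go((625.3,158.6,-15,95.8))
E
```

```text
t 13.43 at [627.  159.  -13.2] th 95.8 w 10.0 F [ 0.5 -0.1  0.1]
-> (625.3, 158.6, -15, 95.8) shift [ 1.7 -0.3 -1.7] turn 0.0 rows 0.0
```

>>> play_rows(plan=[[1,0,-2,0,1],[2,0,-2,0,1],[2,0,-2,0,1],[2,0,-2,0,0.3],[2,0,-2,0,0.3],[2,0,-2,0,0.3],[-10,0,-2,0,0.3],[-60,0,-2,0,0.3]])

```text
time: 14.42
tool_pos: [0.6207, 0.1582, 0.0424]
tool_rot: [0.703, -0.036, 0.709, 0.036]
contact_force: [1.1, -0.2, -0.3]
gripper_width: 0.351
```

>>> play_rows(plan=[[-40,0,0,0,0.1],[-40,0,0,0,0.1]])

```text
time: 14.68
tool_pos: [0.6277, 0.1592, 0.0917]
tool_rot: [0.71, -0.035, 0.703, 0.036]
contact_force: [-0.2, -0.8, 0.4]
gripper_width: 0.453
```

```bash
python3 - <<'E'
from h import *
wb((625.3,158.6),18.7,45)
a=np.radians(-62); c=np.array([425.4,-150.9])-6.5*np.array([np.cos(a),np.sin(a)]); print(c)
go((c[0],c[1],80,28))
E
```

```text
meas [623.7 157.5] [63.  12.5] 5.3 mean [621.8 157.2  17.8]
[ 422.34843484 -145.16084065]
t 14.72 at [625.9 158.9  88.8] th 95.8 w 38.2 F [ 0.1  0.2 -0.4]
-> (np.float64(422.3484348418917), np.float64(-145.16084064641697), 80, 28) shift [   7.4 -282.  -233.3] turn 1.183 rows 6.3
```

>>> play_rows(plan=[[7,-282,-233,1.183,-0.3],[7,-282,-233,1.183,-0.3],[7,-282,-233,1.183,-0.3],[7,-282,-233,1.183,-0.3],[7,-282,-233,1.183,-0.3],[7,-282,-233,1.183,-0.3],[7,-282,-233,1.183,-0.3],[7,-282,-233,1.183,-0.3]])

```text
time: 15.72
tool_pos: [0.4195, -0.1455, 0.0772]
tool_rot: [0.605, 0.364, 0.607, -0.364]
contact_force: [0.2, -0.1, -0.4]
gripper_width: 0.645
```

>>> play_rows(plan=[[0,0,0,0,-0.3],[0,0,0,0,-0.3],[0,0,0,0,-0.3]])

```text
time: 16.1
tool_pos: [0.4208, -0.145, 0.0782]
tool_rot: [0.606, 0.364, 0.607, -0.364]
contact_force: [0.8, -0.3, 0.3]
gripper_width: 0.654
```

```bash
python3 - <<'E'
from h import *
wb((425,-151),36,40,'w5.png')
go((422.3,-145.2,-17,28))
E
```

```text
meas [ 425.2 -151.8] [43.2 26. ] -62.3 mean [ 423.6 -148.5   35.2]
t 16.15 at [ 420.8 -145.    78.3] th 28.1 w 55.3 F [-0.6 -1.1  0.1]
-> (422.3, -145.2, -17, 28) shift [95.3  1.3  0.9] turn 0.001 rows 1.5
```

View pics/w5.png

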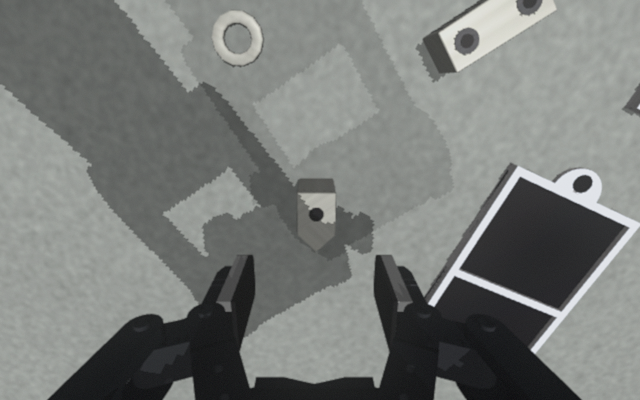

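Wrist view: striker centred at (317,215), nose towards the gripper side (image down), sides parallel to the fingers.

>>> play_rows(plan=[[50,1,1,0,-0.3],[88,1,1,0,-0.3],[97,1,1,0,-0.3],[97,1,1,0,1],[97,1,1,0,1],[97,1,1,0,1],[97,1,1,0,1],[97,1,1,0,1]])

```text
time: 17.15
tool_pos: [0.4235, -0.1467, -0.0168]
tool_rot: [0.607, 0.364, 0.605, -0.364]
contact_force: [-1.0, 0.3, 6.3]
gripper_width: 0.292
```

```bash
python3 - <<'E'
from h import *
go()
E
```

```text
t 17.15 at [ 423.5 -146.7  -16.8] th 28.0 w 24.8 F [-1.   0.3  6.3]
```

>>> play_rows(plan=[[-10,0,0,0,1],[-60,0,0,0,1],[-95,0,0,0,1],[-95,0,0,0,1],[-95,0,0,0,1]])

```text
time: 17.77
tool_pos: [0.4209, -0.1452, 0.0749]
tool_rot: [0.605, 0.364, 0.607, -0.364]
contact_force: [-0.4, -0.3, -2.7]
gripper_width: 0.293
```

```bash
python3 - <<'E'
from h import *
go((633.6,74.2,55,5.6))
d=grab('wrist'); C=cloud(d); s=manip.state(); T=(C-s['tool_pos'])@rot(s['tool_rot'])*1e3
m=(abs(T[...,1])<11)&(T[...,2]>-45)&(T[...,2]<32)&(T[...,0]<20)&(T[...,0]>-70)
t=T[m]; 
for x in range(-60,-10,5):
    k=abs(t[:,0]-x)<2.5
    if k.any(): print(x,k.sum(),np.round(np.percentile(t[k][:,2],[2,50,98]),1))
E
```

```text
t 17.77 at [ 420.9 -145.2   74.9] th 28.0 w 24.9 F [-0.4 -0.3 -2.7]
-> (633.6, 74.2, 55, 5.6) shift [ 19.7 290.9 -93.8] turn 0.391 rows 4.9
-55 2746 [-14.7   1.6  23.3]
-50 1795 [-15.5  -2.3  23.5]
-45 324 [-15.7 -15.1 -14.5]
-40 283 [-15.7 -15.1 -14.5]
-35 259 [-15.7 -15.1 -14.6]
-30 239 [-15.7 -15.1 -14.6]
-25 220 [-15.7 -15.1 -14.5]
-20 169 [-15.6 -15.1 -14.6]
-15 4 [-14.6 -14.5 -14.4]
```

>>> play_rows(plan=[[0,291,-95,0.391,1],[0,291,-95,0.391,1],[0,291,-95,0.391,1],[0,291,-95,0.391,1],[20,291,-95,0.391,1],[20,291,-95,0.391,1],[20,291,-95,0.391,1],[20,291,-95,0.391,1]])

```text
time: 18.82
tool_pos: [0.6332, 0.0737, 0.0557]
tool_rot: [0.523, 0.475, 0.524, -0.476]
contact_force: [-0.1, -0.9, -2.1]
gripper_width: 0.292
```

```bash
python3 - <<'E'
from h import *
go((633.5,75.1,-10,5.6))
E
```

```text
t 18.82 at [633.2  73.7  55.7] th 5.6 w 24.8 F [-0.1 -0.9 -2.1]
-> (633.5, 75.1, -10, 5.6) shift [65.7  0.6 -1.4] turn -0.001 rows 1.1
```

>>> play_rows(plan=[[40,0,-1,0,1],[58,0,-1,0,1],[64,0,-1,0,1],[64,0,-1,0,1],[64,0,-1,0,1]])

```text
time: 19.45
tool_pos: [0.6354, 0.0756, -0.006]
tool_rot: [0.525, 0.476, 0.523, -0.474]
contact_force: [0.0, 0.0, -2.0]
gripper_width: 0.293
```

```bash
python3 - <<'E'
from h import *
go((633.5,75.1,-10.8,5.6))
E
```

```text
t 19.45 at [635.4  75.6  -6. ] th 5.6 w 24.9 F [ 0.  0. -2.]
-> (633.5, 75.1, -10.8, 5.6) shift [ 4.8 -1.9  0.3] turn 0.0 rows 0.1
```

>>> play_rows(plan=[[2,-2,0,0,1],[4,-2,0,0,1],[5,-2,0,0,1],[5,-2,0,0,1]])

```text
time: 19.95
tool_pos: [0.6328, 0.0756, -0.0108]
tool_rot: [0.524, 0.475, 0.524, -0.475]
contact_force: [-3.6, -0.5, 6.2]
gripper_width: 0.293
```

>>> play_rows(plan=[[0,0,0,0,-0.2],[0,0,0,0,-0.2],[0,0,0,0,-0.2],[-20,0,0,0,-0.2],[-75,0,0,0,-0.2],[-90,0,0,0,-0.2],[-90,0,0,0,-0.2]])

```text
time: 20.82
tool_pos: [0.6338, 0.0755, 0.0802]
tool_rot: [0.525, 0.476, 0.523, -0.474]
contact_force: [-0.1, -0.5, 0.3]
gripper_width: 0.602
```

```bash
python3 - <<'E'
from h import *
wb((634.1,68.7),42,40)
go((458.2,5,80,-29))
E
```

```text
meas [633.2  70.2] [42.9 25.8] -83.5 mean [632.9  73.7  41.3]
t 20.88 at [632.3  75.5  77.9] th 5.6 w 51.3 F [-0.1  0.5 -0.7]
-> (458.2, 5, 80, -29) shift [  -2.3 -180.2   53.1] turn 0.604 rows 3.2
```

>>> play_rows(plan=[[-2,-180,53,0.604,-0.3],[-2,-180,53,0.604,-0.3],[-2,-180,53,0.604,-0.3],[-2,-180,53,0.604,-0.3],[-2,-180,53,0.604,-0.3],[-2,-180,53,0.604,-0.3],[-2,-180,53,0.604,-0.3],[-2,-180,53,0.604,-0.3]])

```text
time: 21.88
tool_pos: [0.4586, 0.0053, 0.0793]
tool_rot: [-0.359, -0.609, -0.359, 0.609]
contact_force: [0.2, -0.6, 0.3]
gripper_width: 0.651
```

```bash
python3 - <<'E'
from h import *
wb((458.2,5),32,42)
go((458.2,5,-18,-29))
E
```

```text
meas [458.1   5.4] [61.9 26. ] 60.8 mean [459.    6.9  31.5]
t 21.93 at [458.5   5.3  79.3] th -29.0 w 55.3 F [-0.2  0.1  0.8]
-> (458.2, 5, -18, -29) shift [97.3 -0.1  0.4] turn 0.001 rows 1.6
```

>>> play_rows(plan=[[50,0,0,0,-0.3],[88,0,0,0,-0.3],[97,0,0,0,-0.3],[97,0,0,0,1],[97,0,0,0,1],[97,0,0,0,1],[97,0,0,0,1],[97,0,0,0,1]])

```text
time: 22.92
tool_pos: [0.4599, 0.0049, -0.0158]
tool_rot: [0.36, 0.61, 0.358, -0.608]
contact_force: [0.2, 0.3, 6.6]
gripper_width: 0.286
```

```bash
python3 - <<'E'
from h import *
go()
E
```

```text
t 22.93 at [459.9   4.9 -15.8] th -29.0 w 24.3 F [0.2 0.3 6.6]
```

>>> play_rows(plan=[[-10,0,0,0,1],[-60,0,0,0,1],[-95,0,0,0,1],[-95,0,0,0,1],[-95,0,0,0,1]])

```text
time: 23.55
tool_pos: [0.4565, 0.0054, 0.0753]
tool_rot: [-0.358, -0.608, -0.36, 0.61]
contact_force: [-0.8, 0.9, -5.4]
gripper_width: 0.287
```

```bash
python3 - <<'E'
from h import *
go((597,-98,55,-85.4))
d=grab('wrist'); C=cloud(d); s=manip.state(); T=(C-s['tool_pos'])@rot(s['tool_rot'])*1e3
m=(abs(T[...,1])<8)&(T[...,2]>-45)&(T[...,2]<45)&(T[...,0]<20)&(T[...,0]>-70)
t=T[m]
for x in range(-60,-10,5):
    k=abs(t[:,0]-x)<2.5
    if k.any(): print(x,k.sum(),np.round(np.percentile(t[k][:,2],[2,50,98]),1))
E
```

```text
t 23.55 at [456.5   5.4  75.3] th -29.0 w 24.4 F [-0.8  0.9 -5.4]
-> (597, -98, 55, -85.4) shift [ 19.7 173.1  22.3] turn 0.984 rows 5.3
-50 3712 [-29.6  -3.2  29. ]
-45 1318 [-31.   -7.7  29.8]
-40 184 [-31.2 -30.7 -30.2]
-35 160 [-31.3 -30.7 -30.3]
-30 144 [-31.2 -30.7 -30.2]
-25 137 [-31.1 -30.7 -30.2]
-20 126 [-31.  -30.6 -30.3]
-15 3 [-30.4 -30.3 -30.3]
```

>>> play_rows(plan=[[0,173,22,0.985,1],[0,173,22,0.985,1],[0,173,22,0.985,1],[0,173,22,0.985,1],[10,173,22,0.985,1],[20,173,22,0.985,1],[20,173,22,0.985,1],[20,173,22,0.985,1]])

```text
time: 24.6
tool_pos: [0.5981, -0.0977, 0.0561]
tool_rot: [-0.028, -0.706, -0.029, 0.707]
contact_force: [-0.2, -0.6, -4.0]
gripper_width: 0.288
```

```bash
python3 - <<'E'
from h import *
go((597,-98,-9,-85.5))
E
```

```text
t 24.6 at [598.1 -97.7  56.1] th -85.4 w 24.5 F [-0.2 -0.6 -4. ]
-> (597, -98, -9, -85.5) shift [65.1  0.2  1. ] turn 0.002 rows 1.0
```

>>> play_rows(plan=[[40,0,2,0,1],[58,0,2,0,1],[63,0,2,0,1],[63,0,2,0,1],[63,0,2,0,1]])

```text
time: 25.22
tool_pos: [0.5982, -0.0985, -0.0041]
tool_rot: [0.029, 0.707, 0.028, -0.706]
contact_force: [0.8, -0.5, -4.0]
gripper_width: 0.295
```

```bash
python3 - <<'E'
from h import *
go((597,-98,-10,-85.5))
E
```

```text
t 25.23 at [598.2 -98.5  -4.1] th -85.4 w 25.1 F [ 0.8 -0.5 -4. ]
-> (597, -98, -10, -85.5) shift [ 5.9 -0.6  1.1] turn 0.001 rows 0.1
```

>>> play_rows(plan=[[2,0,1,0,1],[4,0,1,0,1],[6,0,1,0,1],[6,0,1,0,1]])

```text
time: 25.72
tool_pos: [0.5963, -0.0983, -0.0098]
tool_rot: [0.028, 0.707, 0.028, -0.707]
contact_force: [-5.3, 0.6, 5.7]
gripper_width: 0.293
```

>>> play_rows(plan=[[0,0,0,0,-0.2],[0,0,0,0,-0.2],[0,0,0,0,-0.2],[-20,0,0,0,-0.2],[-75,0,0,0,-0.2],[-90,0,0,0,-0.2],[-90,0,0,0,-0.2]])

```text
time: 26.6
tool_pos: [0.5975, -0.0986, 0.0812]
tool_rot: [0.029, 0.708, 0.028, -0.705]
contact_force: [-0.1, -0.3, 0.0]
gripper_width: 0.596
```

```bash
python3 - <<'E'
from h import *
wb((597,-98),38,42)
go((450,100,90,-75),(358.5,267,75,-75))
E
```

```text
meas [596.9 -98.8] [62.4 26.1] 4.6 mean [598.7 -98.6  37.5]
t 26.65 at [596.  -98.2  78.9] th -85.4 w 51.0 F [0.4 0.6 0.3]
-> (450, 100, 90, -75) shift [ -11.3 -209.2  129.8] turn -0.182 rows 3.9
-> (358.5, 267, 75, -75) shift [  14.9 -185.    45.2] turn 0.0 rows 3.1
```

>>> play_rows(plan=[[0,-383,208,-0.182,-0.4],[0,-383,208,-0.182,-0.4],[0,-383,208,-0.182,-0.4],[0,-383,208,-0.182,-0.4],[0,-383,208,-0.182,-0.4],[0,-383,208,-0.182,-0.4],[0,-383,208,-0.182,-0.4],[0,-383,208,-0.182,-0.4]])

```text
time: 27.65
tool_pos: [0.3542, 0.2689, 0.0762]
tool_rot: [-0.095, -0.699, -0.094, 0.702]
contact_force: [-0.9, -0.4, 0.1]
gripper_width: 0.698
```

>>> play_rows(plan=[[0,0,0,0,-0.4],[0,0,0,0,-0.4],[0,0,0,0,-0.4]])

```text
time: 28.02
tool_pos: [0.3587, 0.266, 0.0781]
tool_rot: [-0.092, -0.701, -0.091, 0.701]
contact_force: [-0.3, 0.3, -0.6]
gripper_width: 0.697
```

```bash
python3 - <<'E'
from h import *
wb((358.5,267),12.7,50,'w6.png')
go((358.5,267,-23,-75))
E
```

```text
meas [358.6 266.6] [80.2 21.9] 15.1 mean [361.3 267.3  12.1]
t 28.07 at [358.6 266.1  78.2] th -75.1 w 59.8 F [ 0.3 -0.4  0.1]
-> (358.5, 267, -23, -75) shift [ 1.012e+02 -9.000e-01 -1.000e-01] turn -0.002 rows 1.6
```

View pics/w6.png

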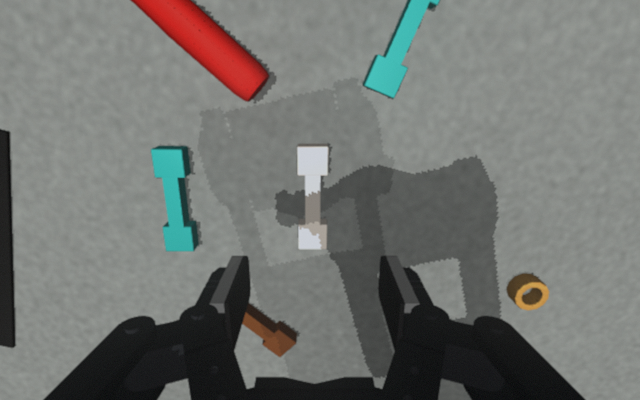

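Wrist view: white waisted bar aligned at (312,197); turquoise bars and the brown one are well outside the finger paths.

>>> play_rows(plan=[[50,-1,0,0,-0.4],[92,-1,0,0,-0.4],[100,-1,0,0,-0.4],[100,-1,0,0,1],[100,-1,0,0,1],[100,-1,0,0,1],[100,-1,0,0,1],[100,-1,0,0,1]])

```text
time: 29.08
tool_pos: [0.3595, 0.2689, -0.0195]
tool_rot: [0.092, 0.702, 0.093, -0.7]
contact_force: [-0.8, -0.8, 7.0]
gripper_width: 0.1
```

```bash
python3 - <<'E'
from h import *
go()
E
```

```text
t 29.07 at [359.5 268.9 -19.5] th -75.0 w 8.5 F [-0.8 -0.8  7. ]
```

>>> play_rows(plan=[[-10,0,0,0,1],[-60,0,0,0,1],[-95,0,0,0,1],[-95,0,0,0,1],[-95,0,0,0,1]])

```text
time: 29.7
tool_pos: [0.3572, 0.2678, 0.073]
tool_rot: [-0.092, -0.701, -0.092, 0.701]
contact_force: [-0.9, 0.4, -2.0]
gripper_width: 0.101
```

```bash
python3 - <<'E'
from h import *
go((604,-188,80,-85.6),(604,-188,50,-85.6))
d=grab('wrist'); C=cloud(d); s=manip.state(); T=(C-s['tool_pos'])@rot(s['tool_rot'])*1e3
m=(d['img'].min(-1)>120)&(abs(T[...,1])<15)&(abs(T[...,2])<50)&(T[...,0]<10)&(T[...,0]>-60)
t=T[m]; print(len(t),np.round(np.percentile(t,[2,50,98],axis=0),1))
E
```

```text
t 29.7 at [357.2 267.8  73. ] th -75.0 w 8.6 F [-0.9  0.4 -2. ]
-> (604, -188, 80, -85.6) shift [  -7.1  504.1 -120.4] turn 0.185 rows 8.3
-> (604, -188, 50, -85.6) shift [30. -0. -0.] turn 0.0 rows 0.5
3751 [[-33.5  -9.6 -39. ]
 [-32.3   0.8 -22.1]
 [-31.1  10.3  37.7]]
```

>>> play_rows(plan=[[-7,504,-120,0.185,1],[-7,504,-120,0.185,1],[-7,504,-120,0.185,1],[-7,504,-120,0.185,1],[-7,504,-120,0.185,1],[-7,504,-120,0.185,1],[-7,504,-120,0.185,1],[-7,504,-120,0.185,1]])

```text
time: 30.75
tool_pos: [0.5949, -0.1733, 0.0777]
tool_rot: [-0.026, -0.705, -0.028, 0.708]
contact_force: [0.6, 1.1, 0.4]
gripper_width: 0.098
```

```bash
python3 - <<'E'
from h import *
go((604,-188,45,-85.5))
E
```

```text
t 30.75 at [ 594.9 -173.3   77.7] th -85.6 w 8.4 F [0.6 1.1 0.4]
-> (604, -188, 45, -85.5) shift [32.7 15.5 -8.1] turn -0.002 rows 0.6
```

>>> play_rows(plan=[[10,8,-4,0,1],[32,8,-4,0,1],[32,8,-4,0,1],[32,8,-4,0,1],[32,8,-4,0,1],[32,8,-4,0,1]])

```text
time: 31.5
tool_pos: [0.6005, -0.1792, 0.049]
tool_rot: [0.028, 0.707, 0.027, -0.706]
contact_force: [1.0, 0.9, 0.2]
gripper_width: 0.099
```

```bash
python3 - <<'E'
from h import *
go((604,-188,-10,-85.6))
E
```

```text
t 31.5 at [ 600.5 -179.2   49. ] th -85.6 w 8.4 F [1.  0.9 0.2]
-> (604, -188, -10, -85.6) shift [59.   9.  -2.7] turn 0.001 rows 1.0
```

>>> play_rows(plan=[[0,9,-2,0,1],[30,9,-2,0,1],[48,9,-2,0,1],[56,9,-2,0,1],[56,9,-2,0,1],[56,9,-2,0,1]])

```text
time: 32.25
tool_pos: [0.6035, -0.1886, -0.0069]
tool_rot: [0.027, 0.707, 0.027, -0.706]
contact_force: [-0.1, 0.3, -0.7]
gripper_width: 0.095
```

```bash
python3 - <<'E'
from h import *
go((604,-188,-14,-85.6))
E
```

```text
t 32.25 at [ 603.5 -188.6   -6.9] th -85.6 w 8.1 F [-0.1  0.3 -0.7]
-> (604, -188, -14, -85.6) shift [ 7.1 -0.6 -0.5] turn 0.0 rows 0.1
```

>>> play_rows(plan=[[3,0,0,0,1],[6,0,0,0,1],[7,0,0,0,1],[7,0,0,0,1]])

```text
time: 32.75
tool_pos: [0.6032, -0.1885, -0.0134]
tool_rot: [0.027, 0.707, 0.027, -0.706]
contact_force: [-3.0, 1.5, 6.6]
gripper_width: 0.102
```

>>> play_rows(plan=[[0,0,0,0,0.3],[0,0,0,0,0.3],[0,0,0,0,0.3],[-10,0,0,0,0.3],[-60,0,0,0,0.3],[-110,0,0,0,0.3],[-150,0,0,0,0.3],[-150,0,0,0,0.3]])

```text
time: 33.75
tool_pos: [0.6058, -0.1896, 0.1414]
tool_rot: [0.029, 0.71, 0.026, -0.703]
contact_force: [0.4, -0.7, -0.5]
gripper_width: 0.354
```

```bash
python3 - <<'E'
from h import *
wb((604,-188),18.7,50)
go((450,-420,140,-85.6))
E
```

```text
meas [ 601.9 -188.9] [79.9 21.5] 4.7 mean [ 603.9 -188.9   18.2]
t 33.8 at [ 604.2 -188.9  138.3] th -85.6 w 29.8 F [ 0.3 -0.3 -0.3]
-> (450, -420, 140, -85.6) shift [ -1.9 218.6 171.5] turn 0.0 rows 4.4
```

Move the arm aside for a final check with the top camera.

>>> play_rows(plan=[[-20,220,172,0,0.3],[-20,220,172,0,0.3],[-20,220,172,0,0.3],[-20,220,172,0,0.3],[-20,220,172,0,0.3],[-20,220,172,0,0.3],[-20,220,172,0,0.3]])

```text
time: 34.67
tool_pos: [0.448, -0.4197, 0.1537]
tool_rot: [-0.026, -0.706, -0.028, 0.707]
contact_force: [0.4, -0.1, -0.6]
gripper_width: 0.352
```

```bash
python3 - <<'E'
from h import *
d=grab('top'); C=cloud(d); g=d['img'].max(-1)
T={'weight':((616.5,248.3),40,5.6),'notch':((625.3,158.6),18.7,5.6),'strk':((634.1,68.7),42,5.6),'jaw':((597,-98),38,4.4),'waist':((604,-188),18.7,4.4)}
for k,(c,h,t) in T.items():
    m=(np.linalg.norm(C[...,:2]-np.array(c)/1e3,axis=-1)<.046)&(C[...,2]>(h-5)/1e3)
    m&=(abs(((C[...,:2]-np.array(c)/1e3)@[-np.sin(np.radians(t)),np.cos(np.radians(t))]))<.038)
    if h<20: m&=g>100
    v,u=np.nonzero(m); P=plane(d,np.stack([u,v],-1),h/1e3)[:,:2]; r=rect(P)
    a=np.radians(t); e=np.array(r[0])-c; print(k,*r,'err along cell',np.round(e@[np.cos(a),np.sin(a)],1),'across',np.round(e@[-np.sin(a),np.cos(a)],1),'yaw err',round(r[2]-t,1),'z',np.round(np.median(C[m][:,2])*1e3,1))
a=cv2.resize(d['img'][80:300,150:480],(750,500),interpolation=cv2.INTER_CUBIC)
cv2.imwrite('pics/f.png',cv2.cvtColor(a,cv2.COLOR_RGB2BGR))
s=manip.state(); print(s['time'],s['tool_pos'])
E
```

```text
weight [615.7 246.8] [40.9 40.8] -87.5 err along cell -0.9 across -1.4 yaw err -93.1 z 41.0
notch [623.2 157.2] [62.3 12.9] 6.0 err along cell -2.2 across -1.2 yaw err 0.4 z 19.7
strk [632.   69.8] [41.4 26.6] -87.5 err along cell -2.0 across 1.3 yaw err -93.1 z 42.9
jaw [596.2 -99.2] [63.2 26.8] 4.8 err along cell -0.9 across -1.1 yaw err 0.4 z 38.8
waist [ 601.6 -189.2] [79.8 24.2] 3.9 err along cell -2.5 across -1.0 yaw err -0.5 z 19.2
34.725 [ 0.4483878  -0.41949158  0.15395761]
```

View pics/f.png

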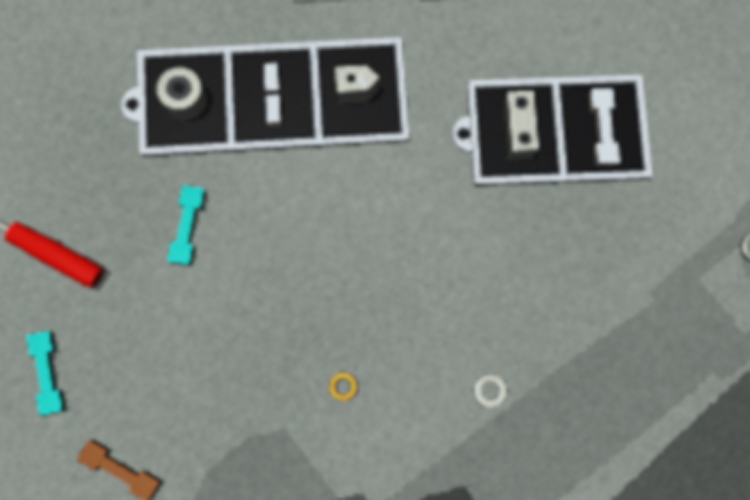

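The final view shows all five parts flat and roughly central in the right cells. The decoys haven't moved and the arm is clear, so I'm handing the job in.

```bash
python3 -c "
from plant import manip
print(manip.job_done())"
```

```text
the job is handed in; nothing more can be done
None
```

Both kits are made up and the job is handed in, at about 35 s on the robot's clock. I placed the parts in the order you listed them: weight, notched bar and striker in the three-cell tray, then jaw and waisted bar in the two-cell tray.

**Trouble on the way:** my first grasp of the weight missed. The real finger ends are about 27 mm behind the reported TCP, so the fingers shut on top of the weight with about 7 N. The weight stood where it was, and I allowed for that offset in every later grasp.

**Last checks (top camera):**

| Part | Off the cell middle, along the cell | Off the cell middle, across it |
|---|---|---|
| Weight | 0.9 mm | 1.4 mm |
| Notched bar | 2.2 mm | 1.2 mm |
| Striker | 2.0 mm | 1.3 mm |
| Jaw | 0.9 mm | 1.1 mm |
| Waisted bar | 2.5 mm | 1.0 mm |

- **Position:** the largest offsets are about the size of the 2 mm camera calibration, so I left the parts as they were.
- **Pose:** the top heights fit every part lying flat on its cell floor, the same way up as before. Both bars lie lengthwise to within 0.5°.
- **Striker:** its nose points across the cell, away from the lug; the task did not ask for a direction.
- **Camera agreement:** the wrist and top cameras agreed to about 1.5 mm. The one check I can't use is the yaw figure my script printed for the weight and striker: the weight is round, and the striker was set crosswise on purpose.
- **Other things:** the turquoise and brown bars were not touched, and the arm was well clear at hand-in.

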